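# Turn a trolley wheel by its spokes until the valve stem points up

### The job

The tyre on the trolley wheel in the stand has just been fitted and is still flat, so before it can be pumped up, ease the wheel round by pushing its spokes with the fingertips until the valve is at the very bottom of the rim and its stem points straight up at the hub; leave the wheel at rest there. Do not let the wheel spin, and keep off the tyre and the valve stem, as a flat tyre creeps on its rim. Leave the paste jar, the pressure gauge and the spanner where they are.

Things in the scene. Friction and masses are not known exactly. Their poses are not given: they have to be found in the camera images.
- stand: Fixed stand of 30 mm aluminium profile that carries the wheel on a level stub axle held from the robot's side. Origin on the bench below the wheel's centre; z up; x along the axle, away from the robot; y to the left seen from the robot. Two feet, 30 mm high and 260 mm long along x, lie at y = +-150 mm; two uprights stand at x = -70, y = +-150 mm, no higher than the crossbar.
- near_bar (a point): Middle of the stand's crossbar that holds the axle: level, 30 mm square, 330 mm long along y, at axle height (185 mm), on the robot's side, its middle 70 mm from the wheel's mid-plane, its top 200 mm above the bench. So from the robot's side the spokes are reached over this bar, in the wheel's upper half. Axes as the stand's.
- axle_mid (a point): Centre of the wheel, on the axle in the wheel's mid-plane, 185 mm above the bench; axes as the stand's. Grey cast wheel: hub 56 mm in diameter, from 50 mm on the robot's side of the mid-plane to 36 mm beyond it; rim 30 mm wide whose inner face is 118 mm from the axle; five straight spokes 72 degrees apart.
- spoke0 (a point): Point opposite the valve, 70 mm from the axle, in the wheel's mid-plane, just behind a spoke; its frame turns with the wheel, x along the axle, z outward along this spoke. The other four follow every 72 degrees. Each is 18 mm wide and free from 28 to 118 mm from the axle; at 70 mm it lies 6 to 36 mm from the mid-plane towards the robot, at the hub 10 mm nearer the robot, at the rim 12 mm farther.
- wheel (a joint): Angle of the wheel in rad. 0 or any whole number of turns: valve at the bottom, stem straight up. Grows as the wheel turns clockwise seen from the robot (left side up and over to the right). Turns without end either way. The bearing drags with 0.30 N m, about 4 N at 70 mm from the axle: the wheel stays where it is left and hardly coasts.
- valve_tip (a point): Free end of the valve stem, 83 mm from the axle. The stem stands on the inner face of the rim, in the wheel's mid-plane, midway between two spokes, and points at the hub. This frame turns with the wheel: x along the axle, z the way the stem points.
- valve: The valve stem: black rubber foot 12 mm thick, brass thread 9 mm thick, 35 mm long in all. Origin on the axle at the wheel's centre; z the way the stem points. Not to be touched.
- tyre: The black tyre, 331 mm in outer diameter, 34 mm wide along the axle, reaching in to 129 mm from the axle. Origin at the wheel's centre; turns with the wheel. Not to be touched.
- paste: Bystander: closed jar of tyre paste, 68 mm in diameter, 62 mm tall, standing on the bench beside the stand. Origin at the centre of its underside.
- gauge_mid (a point): Bystander: tyre pressure gauge lying on the bench beside the stand, dial 64 mm in diameter and 24 mm tall with a stub 97 mm long along -x. This point is the dial's centre, 12 mm above the bench.
- spanner: Bystander: steel spanner 190 mm long lying flat on the bench between the stand and the robot. Origin in its middle, on the bench, x along it.

How it is judged:
At the end, for the whole second after the job is handed in: The valve stem points straight up to within 0.09 rad (5 degrees), the valve lowest on the rim; the wheel is at rest (under 0.03 rad/s); the jar, the gauge and the spanner are within 20 mm of where they were (angle between valve_tip's own z axis and vertical below 0.09 rad and velocity of joint wheel between -0.03 and 0.03 rad/s and distance of each of paste, gauge_mid, spanner from where it was at the start of the episode below 0.02 m); the robot touches nothing.
It fails at once if the wheel is spun (faster than 3 rad/s) (velocity of joint wheel above 3 rad/s or velocity of joint wheel below -3 rad/s).
It fails at once if the robot pushes on the tyre (over 4 N) (contact force between any of the fingers, the arm and tyre above 4 N).
It fails at once if the robot pushes on the valve stem (over 4 N) (contact force between any of the fingers, the arm and valve above 4 N).
It fails at once if the jar, the gauge or the spanner is moved (over 20 mm) or lifted (distance of any of paste, gauge_mid, spanner from where it was at the start of the episode above 0.02 m).
It also fails if it takes over 67 s, if anything falls off the work surface, if the arm or the gripper's body presses on something with over 40 N, if the wrist force passes 120 N, or if a joint passes its speed limit or range.

### The arm

A 7-joint arm with a two-finger parallel gripper is mounted at the origin on the work surface. World frame = base frame: x ahead of the robot, y to its left, z up, the work surface at z = 0. Lengths are in m, angles in rad, forces in N, time in s.
With the tool pointing down it reaches from about 0.4 to 0.875 m from the base axis. Payload 19.3 kg.
Tool frame: the origin (TCP) lies between the finger pads; the fingertips stand 19 mm ahead of it and the grasp point (between the pads) is the TCP; z points along the fingers, y is the direction in which the jaws open and shut (so a half turn about z gives the same grasp; the last joint's range is limited). The gripper opens to 85 mm and grips with 20 to 120 N. Pads are 22 mm wide; open, the fingers measure 114 mm over their backs; the gripper's body (76 mm by 85 mm) begins 54 mm behind the grasp point. The pads swing forward as they close: fully open they stand 13 mm farther back than shut.
Start: joints at [-1.314, 0.521, -0.036, 1.599, 0.021, 1.021, -0.113], TCP at [0.201, 0.592, 0.25] pointing down, gripper open.
Joint ranges: [-2.91, 2.91], [-0.3, 2.13], [-1.5, 1.42], [0.17, 2.43], [-1.26, 4.41], [0.16, 1.93], [-2.52, 2.52]. Speed limits (rad/s): [1.89, 1.89, 2.39, 2.39, 3.01, 3.01, 3.01].

### API

Orientations are given as [roll, pitch, yaw] about the fixed x, y, z axes, in that order (R = Rz(yaw) Ry(pitch) Rx(roll)).
In Python, from workcell import status, imaging, bot gives the robot as it stands.
- The arm moves only by the shell command python3 -m handwheel 'ROWS' [FORCE]. ROWS is JSON, a list of rows, each an object with "offset": the shift along the tool's x, y, z in mm, a list of three; "rot": the turn, a rotation vector about the tool's x, y, z in degrees, a list of three; "claw": the opening, from -1 (shut) to 1 (fully open). A call has 1 to 12 rows; each row shifts and turns the commanded pose from where the row before left it, along the tool's axes as they then stand; what a row does not reach is not made up. A row lasts 1/10 s, in which the tool goes at most 50 mm and 8.59 degrees, less where a joint would pass 70% of its speed; a pose out of reach is approached as far as the arm can. A call is refused whole if a number of a shift passes 50 or a number of a turn 8.59, either way. A call with a gripper value outside its range is refused whole. The fingers move at their own pace and stop on an object; FORCE is the grip in N (left out, the last holds). Time passes only in rows, so rows that do not move let the fingers close. It gives the time, the measured TCP pose, the force and the opening at its end, in the units of the state.
- status.observe(): the state, without advancing time (a new reading comes with each control period).
- imaging.grab_frame(name): name is "scene" or "top" or "wrist"; returns a dict with "color" (384x512x3 uint8, red, green, blue), "range_z" (384x512 float32, m along the optical axis (not along the pixel's ray), 0 where there is no reading), "fx", "fy", "cx", "cy" (pixels), "camera_from_world" (4x4, takes a point from world to camera coordinates). Camera axes: x right, y down, z forward; pixel columns grow to the right and rows downward; lengths in m; the calibration is good to about 2 mm. A picture is of the moment at which its call begins.
- bot.job_done(): hands the job in, once; it reports no verdict.
Trained networks look in the newest picture that a camera, given by its name, has taken for a name from the list of things; names that differ only in an ending like _2 or _b are one class to them, and where a whole thing is asked for, a point or a joint stands for the part that bears it (a point fixed in the world has none). Each returns a list of dicts, best first, with "conf" (0 to 1); they miss things now and then, are a little off and sometimes report something else, mostly with a low value. They report only what shows in the picture. A call takes as long as a camera call.
- imaging.regions_of(thing, camera): "region" (384x512 bool, what is visible of it) and "box" ([centre column, centre row, width, height] in pixels, round what is visible of it).
- imaging.mark_of(thing, camera): "uv" ([column, row] in pixels: a listed point, or the origin of a listed thing).
The state is a dict: "clock": time; "qpos": joint angles; "qd": joint speeds; "joint_efforts": joint torques, N m; "position": TCP position; "tool_rot": TCP orientation; "force": force on the tool from outside, world axes, zero at the start; "moment": the same for the moment, N m; "grip_width": finger opening in m.
Only numpy, scipy, OpenCV 4.12 (cv2) and the standard library are available. Lean on these libraries where they do the work, as an engineer would, in place of code of your own. Each camera call takes 0.05 s, during which the arm holds its last target.

## Working session

There is one attempt and no reset: what is moved stays moved. The work goes in short steps, Python scripts to look and compute and a shell command to move; the robot and the scene stay as the last step left them, time stands still between calls to the robot, and variables do not carry over. Pictures are saved under pics/ and viewed, and the job is handed in when it is done.

```bash
mkdir -p pics; ls; cat > h.py <<'E'
import numpy as np, cv2
from workcell import status, imaging, bot
def unproj(f,uv,d=None):
    u,v=uv
    if d is None: d=f["range_z"][int(round(v)),int(round(u))]
    p=np.array([(u-f["cx"])/f["fx"]*d,(v-f["cy"])/f["fy"]*d,d,1])
    return (np.linalg.inv(f["camera_from_world"])@p)[:3]
def proj(f,p):
    q=f["camera_from_world"]@np.r_[p,1]; return np.array([q[0]/q[2]*f["fx"]+f["cx"],q[1]/q[2]*f["fy"]+f["cy"],q[2]])
def save(f,n): cv2.imwrite("pics/"+n,f["color"][:,:,::-1])
E
python3 - <<'E'
from h import *
s=status.observe(); print(s)
for c in ["scene","top","wrist"]:
    f=imaging.grab_frame(c); save(f,c+"0.png")
    print(c,f["fx"],f["cx"],np.linalg.inv(f["camera_from_world"]).round(3).tolist())
    for t in ["axle_mid","near_bar","spoke0","valve_tip","stand","wheel","paste","gauge_mid","spanner"]:
        m=imaging.mark_of(t,c)
        for x in m[:2]: print(t,np.round(x["uv"],1),round(x["conf"],2),unproj(f,np.clip(x["uv"],0,[511,383])).round(3))
E
```

```text
pics
{'clock': 0.0, 'qpos': array([-1.31421472,  0.52206325, -0.0363598 ,  1.59998377,  0.02117967,
        1.02110349, -0.11281053]), 'qd': array([-0.00129162,  0.0003383 , -0.00086466,  0.00146732, -0.0003263 ,
        0.00064618, -0.00097512]), 'joint_efforts': array([ 1.16018135e-03, -9.27121854e+01,  1.98055409e+00, -3.69935453e+01,
        1.78141793e-02,  8.33725906e-03, -6.36246887e-05]), 'position': array([0.20053318, 0.59162604, 0.24970335]), 'tool_rot': array([-3.14041968e+00,  5.00778334e-05,  2.81480759e+00]), 'force': array([ 0.32065589, -0.64465671, -0.24370104]), 'moment': array([-0.0279079 , -0.00691037,  0.03800945]), 'grip_width': 0.08510131275895111}
scene 346.82374637267725 258.67290448950786 [[0.243, 0.847, -0.473, 1.034], [0.97, -0.209, 0.125, -0.138], [0.007, -0.489, -0.872, 0.969], [0.0, 0.0, 0.0, 1.0]]
near_bar [283.7 191.1] 0.84 [0.697 0.006 0.33 ]
spoke0 [283.4 223. ] 0.68 [0.715 0.009 0.203]
valve_tip [351.1 204.4] 0.71 [0.722 0.172 0.239]
stand [282.4 240. ] 0.96 [0.699 0.023 0.043]Traceback (most recent call last):
  File "<stdin>", line 7, in <module>
ValueError: it knows: axle_mid, gauge_mid, near_bar, paste, spanner, spoke, stand, tyre, valve, valve_tip
```

```bash
python3 - <<'E'
from h import *
for c in ["scene","top","wrist"]:
    f=imaging.grab_frame(c); save(f,c+"0.png")
    print(c,f["fx"],f["cx"],np.linalg.inv(f["camera_from_world"]).round(3).tolist())
    for t in ["axle_mid","near_bar","spoke","valve_tip","valve","stand","tyre","paste","gauge_mid","spanner"]:
        m=imaging.mark_of(t,c)
        for x in m[:5]: print(t,np.round(x["uv"],1),round(x["conf"],2),unproj(f,np.clip(x["uv"],0,[511,383])).round(3))
E
```

```text
scene 346.82374637267725 258.67290448950786 [[0.243, 0.847, -0.473, 1.034], [0.97, -0.209, 0.125, -0.138], [0.007, -0.489, -0.872, 0.969], [0.0, 0.0, 0.0, 1.0]]
axle_mid [285.6 212.8] 0.75 [0.694 0.02  0.213]
near_bar [286.  190.6] 0.86 [0.697 0.011 0.331]
spoke [286.9 225.3] 0.9 [0.719 0.017 0.195]
stand [282.7 242.1] 0.98 [0.689 0.029 0.   ]
paste [353.1 207.5] 0.85 [0.721 0.184 0.214]
gauge_mid [191.5 220. ] 0.59 [ 0.565 -0.22   0.024]
top 402.408263350126 263.2941712089411 [[-0.027, -0.991, 0.127, 0.434], [-1.0, 0.027, -0.002, -0.025], [-0.002, -0.127, -0.992, 1.24], [0.0, 0.0, 0.0, 1.0]]
axle_mid [242.3 153.4] 0.85 [0.681 0.025 0.211]
near_bar [239.3 180.5] 0.67 [0.611 0.035 0.201]
tyre [243.5 154.1] 0.76 [0.679 0.022 0.211]
paste [166.8 187. ] 0.83 [0.622 0.258 0.062]
gauge_mid [327.3 205.9] 0.86 [ 0.556 -0.22   0.025]
spanner [228.8 225.7] 0.83 [0.505 0.081 0.006]
wrist 278.2962010393036 254.10985484292888 [[0.321, 0.902, 0.29, 0.127], [0.947, -0.305, -0.099, 0.619], [-0.001, 0.306, -0.952, 0.374], [0.0, 0.0, 0.0, 1.0]]
```

View pics/scene0.png

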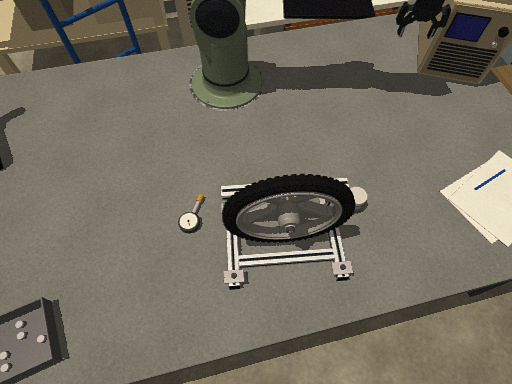

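View pics/top0.png

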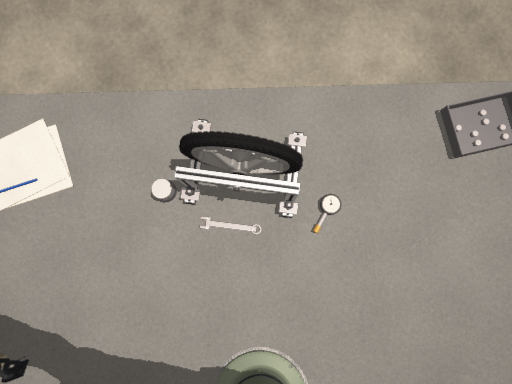

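View pics/wrist0.png

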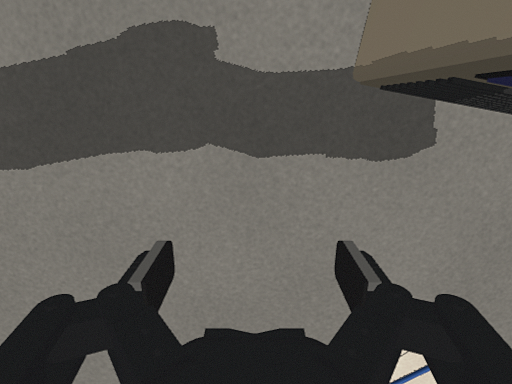

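```bash
python3 - <<'E'
from h import *
f=imaging.grab_frame("scene"); c=f["color"][160:300,205:385,::-1]
cv2.imwrite("pics/z1.png",cv2.resize(c,None,fx=4.4,fy=4.2,interpolation=cv2.INTER_CUBIC))
f=imaging.grab_frame("top"); c=f["color"][110:230,140:350,::-1]
cv2.imwrite("pics/z2.png",cv2.resize(c,None,fx=3.8,fy=3.8,interpolation=cv2.INTER_CUBIC))
E
```

```text
(no output)
```

View pics/z1.png

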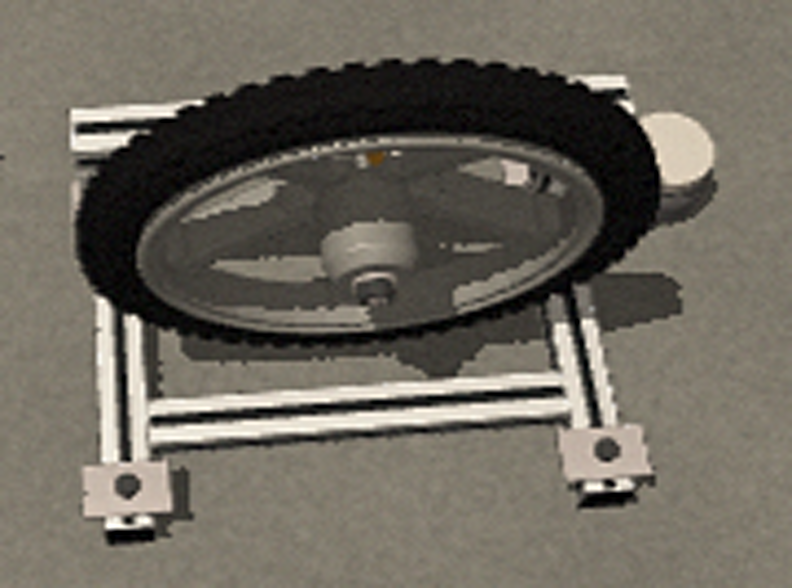

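View pics/z2.png

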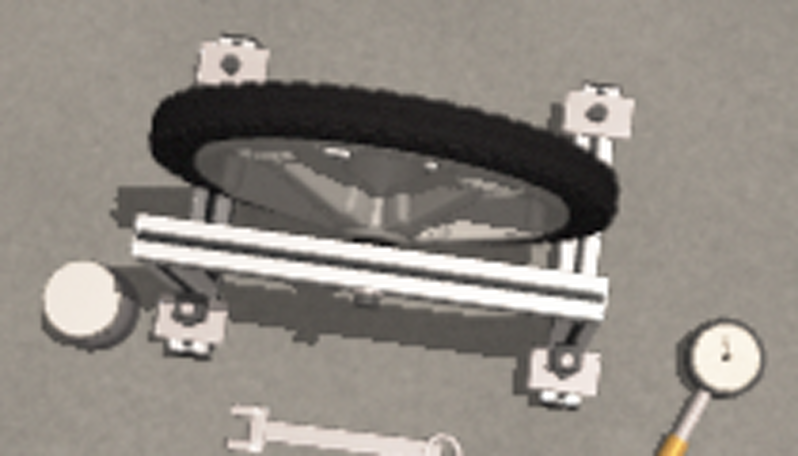

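```bash
python3 - <<'E'
from h import *
T=imaging.grab_frame("top")
# crossbar top points z~0.2
P=[]
for v in range(150,215):
  for u in range(160,320):
    p=unproj(T,(u,v))
    if abs(p[2]-0.2)<0.006 and p[0]<0.68: P.append(p)
P=np.array(P); (c,sz,a)=cv2.minAreaRect((P[:,:2]*1000).astype(np.float32)); print(c,sz,a,len(P))
box=cv2.boxPoints((c,sz,a)); print(box)
# PCA
q=P[:,:2]-P[:,:2].mean(0); w,V=np.linalg.eigh(q.T@q); d=V[:,1]; d=d*np.sign(d[1]); print(d)
yaw=np.arctan2(-d[0],d[1]); print("yaw",yaw)
ctr=np.array(c)/1000; X=np.array([np.cos(yaw),np.sin(yaw)]); ax=ctr+0.07*X; print("axle",ax)
np.save("stand.npy",np.array([ax[0],ax[1],yaw]))
R=np.array([[X[0],-X[1],0],[X[1],X[0],0],[0,0,1]]); A=np.r_[ax,.185]
S=imaging.grab_frame("scene")
for n,f in (("scene",S),("top",T)):
  for t in ["axle_mid","near_bar"]:
    for m in imaging.mark_of(t,n)[:1]: print(n,t,m["uv"],proj(f,A+R@[0 if t=="axle_mid" else -.07,0,0]))
  # unwrapped image of the wheel plane seen from robot: right = -y
  for off in (0,-0.02):
    H=[];W=[]
    for y,z in ((.17,.17),(-.17,.17),(-.17,-.17),(.17,-.17)):
      H.append(proj(f,A+R@[off,y,z])[:2]); W.append([(0.17-y)/.34*500,(.17-z)/.34*500])
    M=cv2.getPerspectiveTransform(np.float32(H),np.float32(W))
    cv2.imwrite(f"pics/w_{n}{off}.png",cv2.warpPerspective(f["color"][:,:,::-1],M,(500,500),flags=cv2.INTER_CUBIC))
f=S
for uv in [(328,204),(290,197.6),(331,203.5),(322,201)]: print(uv,unproj(f,uv), R.T@(unproj(f,uv)-A), f["color"][int(round(uv[1])),int(round(uv[0]))])
E
python3 -c "
import cv2,numpy as np
cv2.imwrite('pics/w.png',cv2.resize(np.hstack([cv2.imread('pics/w_scene0.png'),cv2.imread('pics/w_top0.png')]),(800,400)))"
```

```text
(635.9122924804688, 37.50830078125) (332.3788146972656, 92.62760162353516) 84.11021423339844 1493
[[ 572.78937  -123.051315]
 [ 664.92804  -132.55632 ]
 [ 699.0352    198.06792 ]
 [ 606.89655   207.57292 ]]
[0.15288911 0.98824335]
yaw -0.1534910927635964
axle [0.70508933 0.02680606]
scene axle_mid [286.6, 211.9] [288.61226238 220.92932235   0.86036767]
scene near_bar [286.9, 192.9] [284.97749096 196.25811085   0.89440368]
top axle_mid [240.5, 154.4] [242.06769267 146.96710695   1.08072171]
top near_bar [235.6, 181.6] [238.58451765 172.41671473   1.07189971]
(328, 204) [0.63636396 0.1752062  0.07874363] [-0.09060615  0.13614809 -0.10625637] [26 29 25]
(290, 197.6) [0.68744695 0.02759423 0.27458942] [-0.01755546 -0.00191843  0.08958942] [99 67 20]
(331, 203.5) [0.64897731 0.1744067  0.10583429] [-0.07801886  0.13728643 -0.07916571] [131 126 118]
(322, 201) [0.60203121 0.17676362 0.03354437] [-0.12477337  0.13243809 -0.15145563] [189 176 161]
```

View pics/w.png

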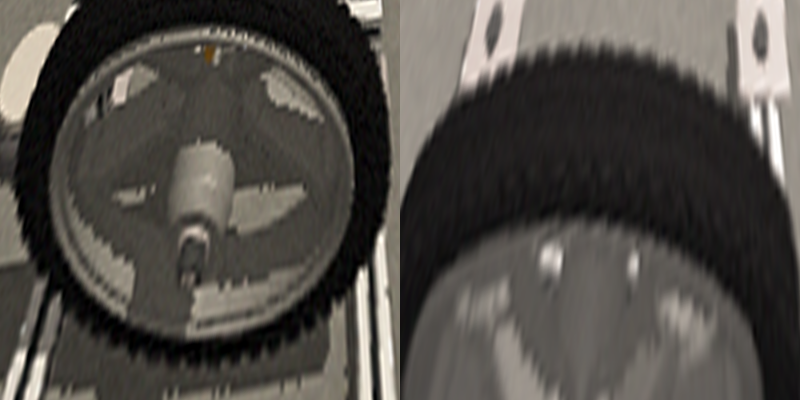

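```bash
cat > fit.py <<'E'
from h import *
T=imaging.grab_frame("top")
P=[]
for v in range(150,215):
  for u in range(160,320):
    p=unproj(T,(u,v))
    if abs(p[2]-0.2)<0.006 and abs(p[0]-(0.612+0.12*(p[1]-0.035)))<0.035 and T["color"][v,u].min()>15: P.append(p)
P=np.array(P); 
# robust : trim
for k in range(5):
  m=np.median(P[:,:2],0); q=P[:,:2]-P[:,:2].mean(0); w,V=np.linalg.eigh(q.T@q); d=V[:,1]; d=d*np.sign(d[1]); n=np.array([d[1],-d[0]])
  e=(P[:,:2]-m)@n; P=P[abs(e-np.median(e))<.018]
s=P[:,:2]@d; e=P[:,:2]@n
print(len(P),"len",np.ptp(s),"wid",np.percentile(e,[1,50,99]))
ctr=d*(s.max()+s.min())/2+n*(np.percentile(e,1)+np.percentile(e,99))/2
yaw=np.arctan2(n[1],n[0]); ax=ctr+.07*n; print("ctr",ctr,"yaw",yaw,"axle",ax)
np.save("stand.npy",np.array([ax[0],ax[1],yaw]))
E
cat >> h.py <<'E'
def frame():
    a=np.load("stand.npy"); c,s=np.cos(a[2]),np.sin(a[2])
    return np.array([a[0],a[1],.185]),np.array([[c,-s,0],[s,c,0],[0,0,1]])
def warp(f,off,size=400,h=.17):
    A,R=frame();H=[];W=[]
    for y,z in ((h,h),(-h,h),(-h,-h),(h,-h)):
      H.append(proj(f,A+R@[off,y,z])[:2]); W.append([(h-y)/2/h*size,(h-z)/2/h*size])
    M=cv2.getPerspectiveTransform(np.float32(H),np.float32(W))
    return cv2.warpPerspective(f["color"][:,:,::-1],M,(size,size),flags=cv2.INTER_CUBIC)
E
python3 fit.py; python3 - <<'E'
from h import *
S=imaging.grab_frame("scene");T=imaging.grab_frame("top"); A,R=frame()
for n,f in (("scene",S),("top",T)):
  for t in ["axle_mid","near_bar"]:
    for m in imaging.mark_of(t,n)[:1]: print(n,t,m["uv"],proj(f,A+R@[0 if t=="axle_mid" else -.07,0,0]))
for uv in [(328,204),(290,197.6)]: print(uv, R.T@(unproj(S,uv)-A))
cv2.imwrite("pics/wb.png",np.hstack([warp(S,.0),warp(S,-.02)]))
E
```

```text
1437 len 0.32918022987242757 wid [0.58415954 0.59882115 0.61404129]
ctr [0.61420041 0.0413411 ] yaw -0.16477236611154714 axle [0.68325231 0.02985915]
scene axle_mid [286.4, 213.8] [287.30992417 212.96112238   0.87107106]
scene near_bar [287.7, 189.7] [284.06748841 188.85977042   0.90514552]
top axle_mid [240.6, 156.9] [241.0957166  154.95247126   1.07793749]
top near_bar [237.5, 181.6] [237.30115097 180.49576318   1.06912996]
(328, 204) [-0.06898645  0.13507807 -0.1040315 ]
(290, 197.6) [ 0.00459105 -0.00156985  0.08974333]
```

View pics/wb.png

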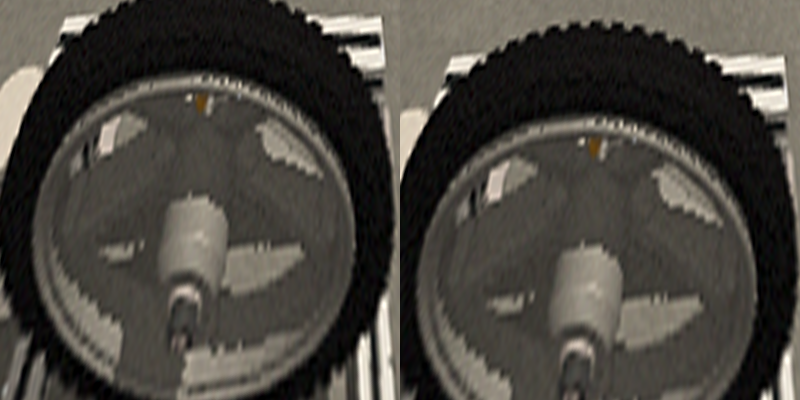

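```bash
python3 -m handwheel '[{"offset":[-20,-20,-15],"rot":[0,0,0],"claw":-1},{"offset":[-32,-31,-10],"rot":[0,0,0],"claw":-1},{"offset":[-32,-31,-10],"rot":[0,0,0],"claw":-1},{"offset":[-32,-31,-10],"rot":[0,0,0],"claw":-1},{"offset":[-32,-31,-10],"rot":[0,0,0],"claw":-1},{"offset":[-32,-31,-10],"rot":[0,0,0],"claw":-1},{"offset":[-32,-31,-10],"rot":[0,0,0],"claw":-1},{"offset":[-32,-31,-10],"rot":[0,0,0],"claw":-1},{"offset":[-32,-31,-10],"rot":[0,0,0],"claw":-1},{"offset":[-32,-31,-10],"rot":[0,0,0],"claw":-1},{"offset":[-32,-31,0],"rot":[0,0,0],"claw":-1},{"offset":[-20,-20,0],"rot":[0,0,0],"claw":-1}]' 20
python3 - <<'E'
from h import *
s=status.observe(); print(s["qpos"].round(3),s["position"].round(3),s["tool_rot"].round(3))
E
```

```text
clock: 3.9
position: [0.4303, 0.1419, 0.3559]
tool_rot: [3.141, 0.001, 2.812]
force: [0.8, 0.8, 0.3]
grip_width: 0.0004
[-0.646  0.128  0.221  1.893 -0.031  1.122  0.828] [0.43  0.142 0.356] [3.141e+00 1.000e-03 2.812e+00]
```

```bash
cat >> h.py <<'E'
from scipy.spatial.transform import Rotation as Ro
def tool():
    s=status.observe(); return s,s["position"],Ro.from_euler("xyz",s["tool_rot"]).as_matrix()
def goal(tip,tilt,yawoff=0):
    """tip in stand frame (from axle_mid) mm, tilt deg from vertical"""
    A,R=frame(); t=np.radians(tilt); s,c=np.sin(t),np.cos(t)
    G=R@Ro.from_euler("z",yawoff,degrees=True).as_matrix()@np.array([[-c,0,s],[0,1,0],[-s,0,-c]])
    P=A+R@(np.array(tip)/1000)-.019*G[:,2]
    st,p,T=tool()
    print("rotvec deg (tool)",np.degrees(Ro.from_matrix(T.T@G).as_rotvec()).round(1),"then shift mm in goal axes",(1000*G.T@(P-p)).round(1),"in present axes",(1000*T.T@(P-p)).round(1))
def where():
    A,R=frame(); s,p,T=tool(); tip=R.T@(p+.019*T[:,2]-A)*1000; z=R.T@T[:,2]; x=R.T@T[:,0]
    print("t",s["clock"],"tip",tip.round(1),"z",z.round(3),"q",s["qpos"].round(2),"F",(R.T@s["force"]).round(1),"tcp",p.round(3))
E
python3 -c "
from h import *
where()
goal([-150,20,110],35)"
```

```text
t 3.9 tip [-267.9   69.1  151.9] z [ 0.001  0.    -1.   ] q [-0.65  0.13  0.22  1.89 -0.03  1.12  0.83] F [0.6 0.9 0.3] tcp [0.43  0.142 0.356]
rotvec deg (tool) [ -2.8 -34.9  -9.1] then shift mm in goal axes [-61.7 -49.1  98.5] in present axes [-113.6  -30.9   45.4]
```

```bash
python3 -m handwheel '[{"offset":[0,0,0],"rot":[-0.6,-7,-1.8],"claw":-1},{"offset":[0,0,0],"rot":[-0.6,-7,-1.8],"claw":-1},{"offset":[0,0,0],"rot":[-0.6,-7,-1.8],"claw":-1},{"offset":[0,0,0],"rot":[-0.6,-7,-1.8],"claw":-1},{"offset":[0,0,0],"rot":[-0.6,-7,-1.8],"claw":-1},{"offset":[0,0,0],"rot":[0,0,0],"claw":-1}]'
python3 - <<'E'
from h import *
where(); goal([-150,20,110],35)
f=imaging.grab_frame("wrist"); save(f,"wr1.png")
for t in ["axle_mid","near_bar","spoke","valve_tip","valve","tyre"]:
    for x in imaging.mark_of(t,"wrist")[:3]: print(t,np.round(x["uv"],1),round(x["conf"],2))
E
```

```text
clock: 4.5
position: [0.4281, 0.1448, 0.355]
tool_rot: [3.14, 0.614, 2.979]
force: [-0.7, -0.8, -0.2]
grip_width: 0.0002
t 4.5 tip [-259.6   71.6  154.5] z [ 0.576  0.003 -0.817] q [-0.82 -0.09  0.03  2.27  0.78  0.74  0.08] F [-0.6 -0.9 -0.2] tcp [0.428 0.145 0.355]
rotvec deg (tool) [0.2 0.2 0.1] then shift mm in goal axes [-64.3 -51.6  99.3] in present axes [-63.9 -52.   99.3]
axle_mid [210.1 226.3] 0.9
near_bar [204.3 202.9] 0.59
spoke [218.5 190.3] 0.65
tyre [203.7 205.9] 0.33
tyre [211.1 228. ] 0.26
```

View pics/wr1.png

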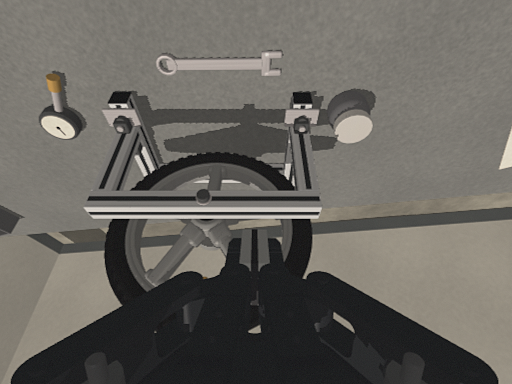

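```bash
python3 -c "
from h import *
goal([-98,-8,180],35)
goal([-18,-8,66],35)"
```

```text
rotvec deg (tool) [ 0.1 -0.1 -0.2] then shift mm in goal axes [-145.6  -79.6   71.2] in present axes [-146.   -79.3   70.8]
rotvec deg (tool) [ 0.1 -0.1 -0.2] then shift mm in goal axes [-145.8  -79.6  210.4] in present axes [-146.4  -79.5  210. ]
```

```bash
python3 -m handwheel '[{"offset":[-30,-16,14],"rot":[0,0,0],"claw":-1},{"offset":[-30,-16,14],"rot":[0,0,0],"claw":-1},{"offset":[-30,-16,14],"rot":[0,0,0],"claw":-1},{"offset":[-30,-16,14],"rot":[0,0,0],"claw":-1},{"offset":[-26,-16,14],"rot":[0,0,0],"claw":-1},{"offset":[0,0,0],"rot":[0,0,0],"claw":-1}]'
python3 - <<'E'
from h import *
where(); goal([-18,-8,66],35)
f=imaging.grab_frame("wrist"); save(f,"wr2.png"); cv2.imwrite("pics/ww2.png",warp(f,-.02))
E
```

```text
clock: 5.45
position: [0.5762, 0.0363, 0.3818]
tool_rot: [3.139, 0.611, 2.971]
force: [-1.1, 1.0, -0.1]
grip_width: 0.0002
t 5.45 tip [-95.8 -11.2 181.3] z [ 0.574 -0.001 -0.819] q [-0.6   0.07  0.31  2.04  0.48  0.53  0.75] F [-1.3  0.8 -0.1] tcp [0.576 0.036 0.382]
rotvec deg (tool) [-0.1 -0.  -0.3] then shift mm in goal axes [  2.4   3.2 139. ] in present axes [  2.4   3.3 139. ]
```

View pics/wr2.png

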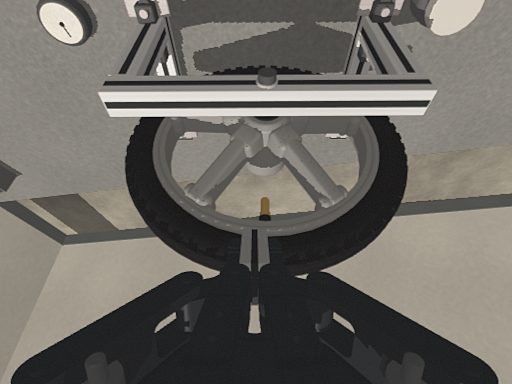

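View pics/ww2.png

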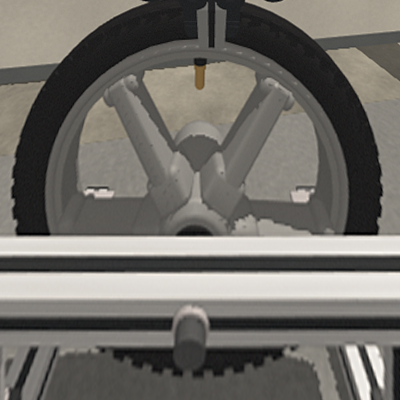

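```bash
python3 -m handwheel '[{"offset":[0,0,0],"rot":[0,-4,0],"claw":-1},{"offset":[0,2,25],"rot":[0,0,0],"claw":-1},{"offset":[0,2,25],"rot":[0,0,0],"claw":-1},{"offset":[0,0,20],"rot":[0,0,0],"claw":-1},{"offset":[0,0,0],"rot":[0,0,0],"claw":-1}]'
python3 - <<'E'
from h import *
where(); goal([-18,-8,66],39)
f=imaging.grab_frame("wrist"); save(f,"wr3.png")
E
```

```text
clock: 6.0
position: [0.6177, 0.0367, 0.3248]
tool_rot: [3.141, 0.677, 2.977]
force: [-1.0, -0.8, 1.6]
grip_width: -0.0002
t 6.0 tip [-53.9  -4.  125. ] z [ 0.627  0.    -0.779] q [-0.6   0.21  0.36  2.09  0.71  0.3   0.51] F [-0.8 -1.   1.6] tcp [0.618 0.037 0.325]
rotvec deg (tool) [ 0.  -0.2 -0. ] then shift mm in goal axes [ 9.3 -4.  68.4] in present axes [ 9.  -4.1 68.5]
```

View pics/wr3.png

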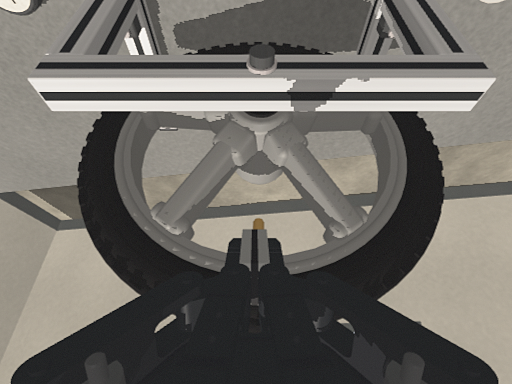

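```bash
python3 -m handwheel '[{"offset":[1,-1,20],"rot":[0,0,0],"claw":-1},{"offset":[2,-1,20],"rot":[0,0,0],"claw":-1},{"offset":[0,0,0],"rot":[0,0,0],"claw":-1}]'
python3 - <<'E'
from h import *
where(); goal([-18,-8,66],39)
E
```

```text
clock: 6.35
position: [0.6397, 0.0309, 0.2931]
tool_rot: [3.14, 0.679, 2.976]
force: [-1.0, 1.2, 0.7]
grip_width: 0.0002
t 6.35 tip [-31.2  -6.1  93.3] z [ 0.628  0.001 -0.778] q [-0.59  0.3   0.39  2.08  0.75  0.2   0.46] F [-1.2  1.   0.7] tcp [0.64  0.031 0.293]
rotvec deg (tool) [ 0.1 -0.1 -0.1] then shift mm in goal axes [ 7.  -1.9 29.6] in present axes [ 6.9 -1.9 29.6]
```

```bash
python3 -m handwheel '[{"offset":[3,0,10],"rot":[0,2.5,0],"claw":-1},{"offset":[2,-1,10],"rot":[0,2.5,0],"claw":-1},{"offset":[0,0,0],"rot":[0,0,0],"claw":-1}]'
python3 - <<'E'
from h import *
where(); goal([-18,-8,66],34)
f=imaging.grab_frame("wrist"); save(f,"wr4.png")
E
```

```text
clock: 6.65
position: [0.6482, 0.028, 0.2762]
tool_rot: [3.137, 0.593, 2.973]
force: [-0.2, -1.5, 0.2]
grip_width: -0.0002
t 6.65 tip [-23.7  -7.5  75.5] z [ 0.559  0.002 -0.829] q [-0.37  0.33  0.17  2.    0.57  0.3   0.67] F [ 0.  -1.5  0.2] tcp [0.648 0.028 0.276]
rotvec deg (tool) [ 0.1 -0.  -0.2] then shift mm in goal axes [ 0.6 -0.4 11. ] in present axes [ 0.6 -0.5 11. ]
```

View pics/wr4.png

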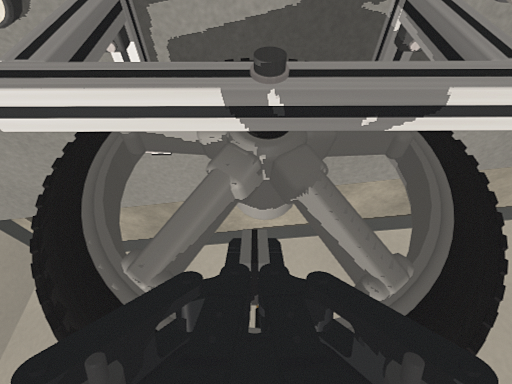

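```bash
python3 -m handwheel '[{"offset":[0,-2,6],"rot":[0,0,0],"claw":-1},{"offset":[0.5,-5,5],"rot":[0,0,0],"claw":-1},{"offset":[1.5,-6,2],"rot":[0,0,0],"claw":-1},{"offset":[2,-6,3],"rot":[0,0,0],"claw":-1},{"offset":[2.5,-6,3.5],"rot":[0,0.5,0],"claw":-1},{"offset":[0,0,0],"rot":[0,0,0],"claw":-1}]'
python3 - <<'E'
from h import *
where(); goal([-18,-40.6,42],32)
f=imaging.grab_frame("wrist"); save(f,"wr5.png")
E
```

```text
clock: 7.3
position: [0.649, 0.0019, 0.2548]
tool_rot: [3.139, 0.583, 2.975]
force: [-0.3, 0.2, -0.1]
grip_width: -0.0001
t 7.3 tip [-18.7 -33.1  53.9] z [ 0.551  0.001 -0.835] q [-0.31  0.36  0.15  2.02  0.57  0.24  0.71] F [-0.3  0.1 -0.1] tcp [0.649 0.002 0.255]
rotvec deg (tool) [ 0.1  1.4 -0.1] then shift mm in goal axes [ 5.2 -7.5 10.5] in present axes [ 5.5 -7.5 10.4]
```

View pics/wr5.png

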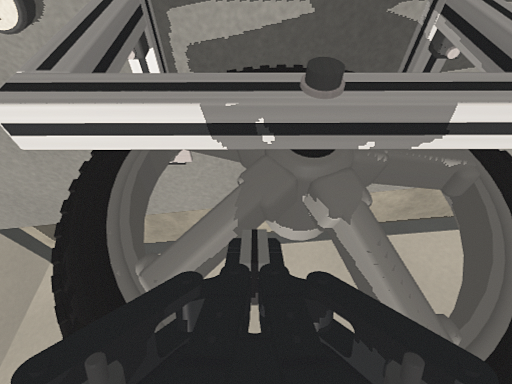

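```bash
cat >> h.py <<'E'
def view(name,cams=("wrist","scene")):
    ims=[]
    for c in cams:
        f=imaging.grab_frame(c); w=warp(f,-.021 if c=="wrist" else 0.0,400,.14)
        for a in range(0,360,15):
            r0=190 if a%45 else 175
            p=lambda r:(int(200+r*np.sin(np.radians(a))),int(200-r*np.cos(np.radians(a))))
            cv2.line(w,p(r0),p(199),(0,255,255) if a else (0,0,255),1)
        ims.append(w)
    cv2.imwrite("pics/"+name,np.hstack(ims))
E
python3 -c "
from h import *
view('v1.png')"
```

```text
(no output)
```

View pics/v1.png

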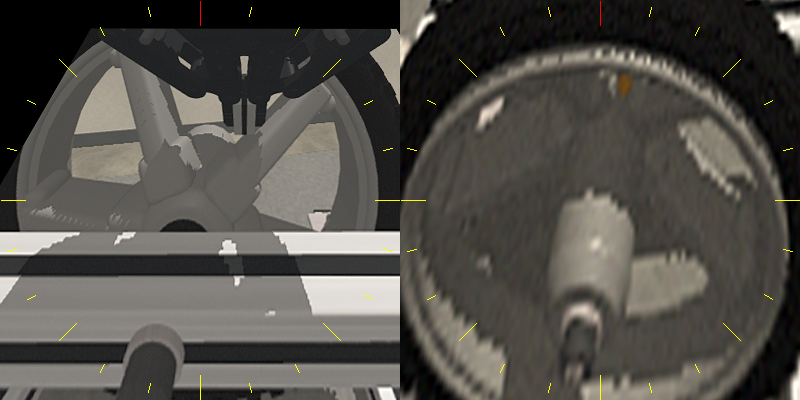

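```bash
python3 -m handwheel '[{"offset":[3,-5,5],"rot":[0,0.7,0],"claw":-1},{"offset":[3,-5,5],"rot":[0,0.7,0],"claw":-1},{"offset":[4,-4,5],"rot":[0,0.7,0],"claw":-1},{"offset":[4,-3,5.5],"rot":[0,0.7,0],"claw":-1},{"offset":[0,0,0],"rot":[0,0,0],"claw":-1}]'
python3 - <<'E'
from h import *
where(); view("v2.png")
E
```

```text
clock: 7.95
position: [0.6457, -0.014, 0.23]
tool_rot: [3.139, 0.535, 2.975]
force: [-0.3, -0.3, 0.6]
grip_width: -0.0001
t 7.95 tip [-20.2 -49.4  28.7] z [ 0.51   0.002 -0.86 ] q [-0.2   0.4   0.08  2.01  0.52  0.25  0.79] F [-0.3 -0.3  0.6] tcp [ 0.646 -0.014  0.23 ]
```

View pics/v2.png

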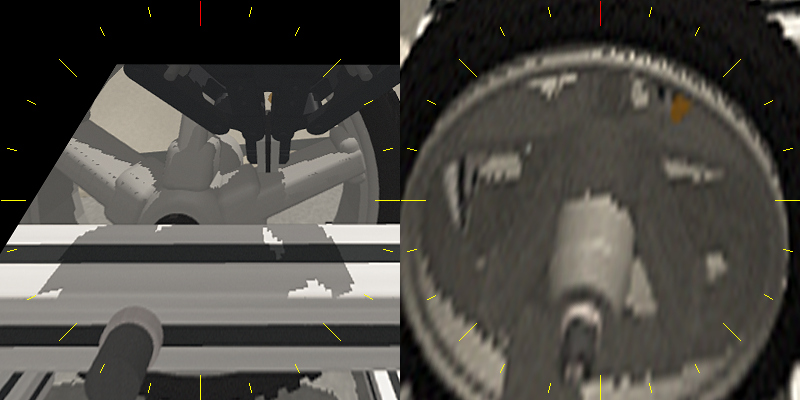

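```bash
python3 -m handwheel '[{"offset":[0,2,-10],"rot":[0,0,0],"claw":-1},{"offset":[0,2,-25],"rot":[0,0,0],"claw":-1},{"offset":[0,0,-25],"rot":[0,0,0],"claw":-1},{"offset":[0,0,-28],"rot":[0,-1.5,0],"claw":-1},{"offset":[0,20,0],"rot":[0,-1.5,0],"claw":-1},{"offset":[0,30,0],"rot":[0,0,0],"claw":-1},{"offset":[0,31,0],"rot":[0,0,0],"claw":-1},{"offset":[0,0,0],"rot":[0,0,0],"claw":-1}]'
python3 - <<'E'
from h import *
where(); goal([-19,38,66],34);view("v3.png")
E
```

```text
clock: 8.85
position: [0.6154, 0.0826, 0.3071]
tool_rot: [3.137, 0.589, 2.98]
force: [-0.6, -0.7, -0.2]
grip_width: 0.0004
t 8.85 tip [-65.1  41.  106.3] z [ 0.555  0.007 -0.832] q [-0.44  0.25  0.08  2.02  0.65  0.43  0.51] F [-0.5 -0.8 -0.2] tcp [0.615 0.083 0.307]
rotvec deg (tool) [ 0.4 -0.3  0.2] then shift mm in goal axes [-15.6  -2.9  59.1] in present axes [-15.8  -3.3  59. ]
```

View pics/v3.png

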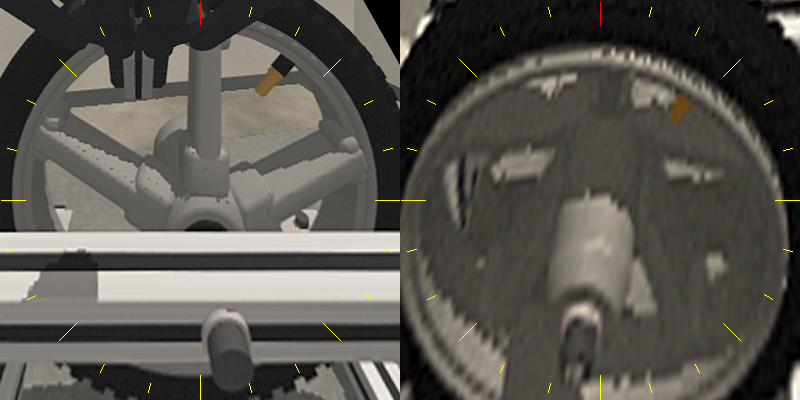

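```bash
python3 -m handwheel '[{"offset":[-4,-1,15],"rot":[0,0,0],"claw":-1},{"offset":[-4,-1,15],"rot":[0,0,0],"claw":-1},{"offset":[-4,-1,15],"rot":[0,0,0],"claw":-1},{"offset":[-4,0,14],"rot":[0,0,0],"claw":-1},{"offset":[0,0,0],"rot":[0,0,0],"claw":-1}]'
python3 - <<'E'
from h import *
where(); goal([-19,8,66],34);view("v4.png")
E
```

```text
clock: 9.45
position: [0.6606, 0.0658, 0.2649]
tool_rot: [3.14, 0.586, 2.974]
force: [-0.6, -1.0, -0.0]
grip_width: 0.0002
t 9.45 tip [-17.7  31.7  64.1] z [ 0.553  0.    -0.833] q [-0.39  0.38  0.11  1.97  0.68  0.34  0.51] F [-0.4 -1.1 -0. ] tcp [0.661 0.066 0.265]
rotvec deg (tool) [ 0.  -0.4 -0.1] then shift mm in goal axes [  0.2 -23.7  -2.3] in present axes [  0.1 -23.7  -2.3]
```

View pics/v4.png

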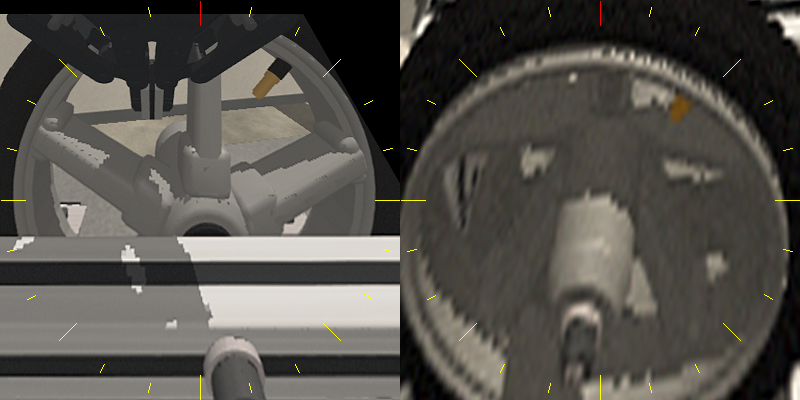

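```bash
python3 -m handwheel '[{"offset":[0,-5,0],"rot":[0,0,0],"claw":-1},{"offset":[0,-7,0],"rot":[0,0,0],"claw":-1},{"offset":[0,-7,0],"rot":[0,0,0],"claw":-1},{"offset":[0,-7,0],"rot":[0,0,0],"claw":-1},{"offset":[0,-7,0],"rot":[0,0,0],"claw":-1},{"offset":[0.5,-7,0.8],"rot":[0,0,0],"claw":-1},{"offset":[2.5,-7,3.5],"rot":[0,0,0],"claw":-1},{"offset":[2.5,-7,3.5],"rot":[0,0.5,0],"claw":-1},{"offset":[3.3,-6,4.5],"rot":[0,0.5,0],"claw":-1},{"offset":[3.3,-6,4.5],"rot":[0,0.5,0],"claw":-1},{"offset":[0,0,0],"rot":[0,0,0],"claw":-1}]'
python3 - <<'E'
from h import *
where(); goal([-19,-49,29],31);view("v5.png")
E
```

```text
clock: 10.65
position: [0.6483, 0.0, 0.2447]
tool_rot: [3.14, 0.561, 2.973]
force: [0.6, 1.3, 0.9]
grip_width: 0.0003
t 10.65 tip [-19.5 -35.2  43.6] z [ 0.532 -0.    -0.847] q [-0.22  0.38  0.06  2.01  0.63  0.27  0.66] F [0.4 1.4 0.9] tcp [0.648 0.    0.245]
rotvec deg (tool) [-0.   1.1 -0.2] then shift mm in goal axes [  6.7 -13.8  12.7] in present axes [  6.9 -13.9  12.6]
```

View pics/v5.png

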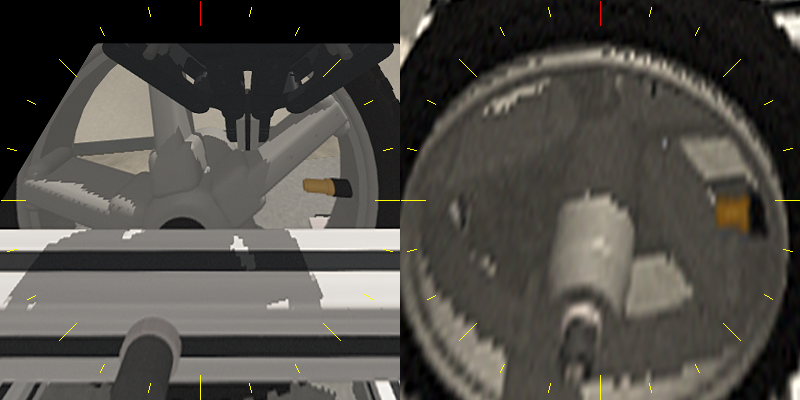

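```bash
python3 -m handwheel '[{"offset":[2.5,-5,4.5],"rot":[0,0.5,0],"claw":-1},{"offset":[2.5,-5,4.5],"rot":[0,0.5,0],"claw":-1},{"offset":[3,-5,5],"rot":[0,0.5,0],"claw":-1},{"offset":[0,0,0],"rot":[0,0,0],"claw":-1}]'
python3 - <<'E'
from h import *
where(); view("v6.png")
E
```

```text
clock: 11.15
position: [0.6462, -0.0138, 0.2281]
tool_rot: [3.14, 0.533, 2.975]
force: [-0.4, -1.2, -0.7]
grip_width: 0.0
t 11.15 tip [-19.7 -49.2  26.7] z [ 0.508  0.001 -0.861] q [-0.16  0.4   0.02  2.01  0.61  0.26  0.71] F [-0.2 -1.2 -0.7] tcp [ 0.646 -0.014  0.228]
```

View pics/v6.png

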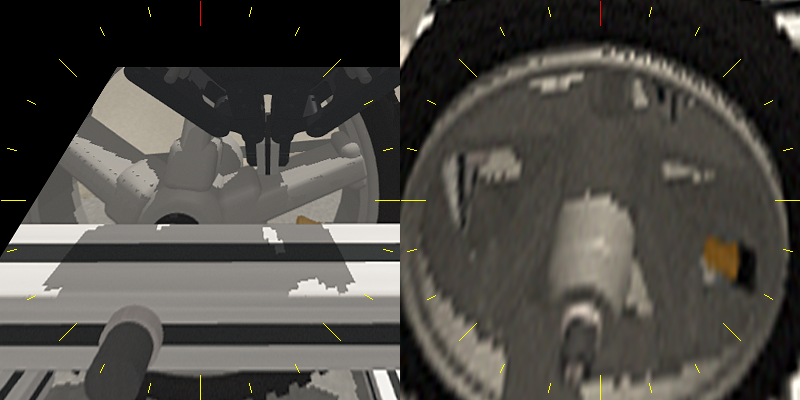

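```bash
python3 -m handwheel '[{"offset":[0,2,-10],"rot":[0,0,0],"claw":-1},{"offset":[0,2,-25],"rot":[0,0,0],"claw":-1},{"offset":[0,0,-25],"rot":[0,0,0],"claw":-1},{"offset":[0,0,-28],"rot":[0,-1.5,0],"claw":-1},{"offset":[0,20,0],"rot":[0,-1.5,0],"claw":-1},{"offset":[0,30,0],"rot":[0,0,0],"claw":-1},{"offset":[0,34,0],"rot":[0,0,0],"claw":-1},{"offset":[0,0,0],"rot":[0,0,0],"claw":-1}]'
python3 - <<'E'
from h import *
where(); goal([-19,36,66],34);view("v7.png")
E
```

```text
clock: 12.05
position: [0.6168, 0.0866, 0.3058]
tool_rot: [3.137, 0.588, 2.98]
force: [-1.0, -0.4, -0.5]
grip_width: 0.0002
t 12.05 tip [-64.3  45.2 105. ] z [ 0.555  0.007 -0.832] q [-0.37  0.26 -0.01  2.01  0.71  0.45  0.46] F [-0.9 -0.6 -0.5] tcp [0.617 0.087 0.306]
rotvec deg (tool) [ 0.4 -0.3  0.2] then shift mm in goal axes [-15.7  -9.   57.6] in present axes [-15.9  -9.5  57.5]
```

View pics/v7.png

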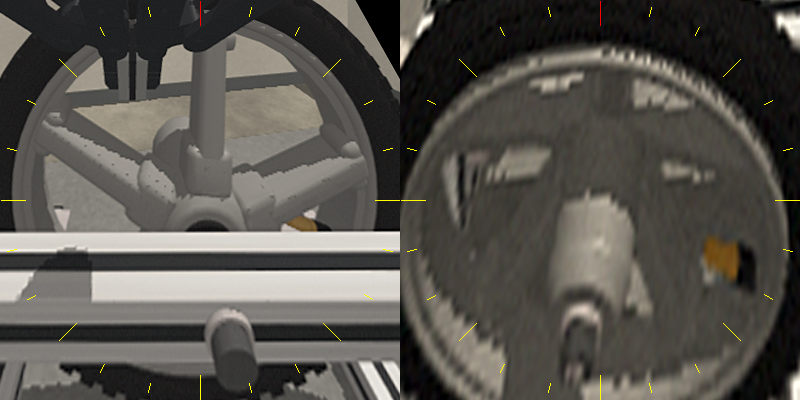

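```bash
python3 -m handwheel '[{"offset":[-4,-2,15],"rot":[0,0,0],"claw":-1},{"offset":[-4,-2,15],"rot":[0,0,0],"claw":-1},{"offset":[-4,-2,15],"rot":[0,0,0],"claw":-1},{"offset":[-4,-1,13],"rot":[0,0,0],"claw":-1},{"offset":[0,0,0],"rot":[0,0,0],"claw":-1}]'
python3 -c "
from h import *
where()"
```

```text
clock: 12.65
position: [0.6612, 0.0658, 0.2634]
tool_rot: [3.14, 0.585, 2.975]
force: [-0.9, 0.5, 1.0]
grip_width: 0.0002
t 12.65 tip [-17.2  31.8  62.6] z [ 0.553  0.    -0.833] q [-0.33  0.38  0.03  1.96  0.75  0.36  0.45] F [-1.   0.4  1. ] tcp [0.661 0.066 0.263]
```

Same start pose as the last stroke; repeat the sweep.

```bash
python3 -m handwheel '[{"offset":[0,-5,0],"rot":[0,0,0],"claw":-1},{"offset":[0,-7,0],"rot":[0,0,0],"claw":-1},{"offset":[0,-7,0],"rot":[0,0,0],"claw":-1},{"offset":[0,-7,0],"rot":[0,0,0],"claw":-1},{"offset":[0,-7,0],"rot":[0,0,0],"claw":-1},{"offset":[0.5,-7,0.5],"rot":[0,0,0],"claw":-1},{"offset":[2.5,-7,3.3],"rot":[0,0,0],"claw":-1},{"offset":[2.5,-7,3.3],"rot":[0,0.5,0],"claw":-1},{"offset":[3.3,-6,4.2],"rot":[0,0.5,0],"claw":-1},{"offset":[3.3,-6,4.2],"rot":[0,0.5,0],"claw":-1},{"offset":[0,0,0],"rot":[0,0,0],"claw":-1}]'
python3 - <<'E'
from h import *
where(); view("v8.png")
E
```

```text
clock: 13.75
position: [0.6478, 0.0002, 0.2454]
tool_rot: [3.14, 0.561, 2.974]
force: [0.4, 0.2, -0.0]
grip_width: -0.0002
t 13.75 tip [-20.  -35.   44.3] z [ 0.532  0.    -0.847] q [-0.17  0.38 -0.01  2.01  0.7   0.29  0.59] F [ 0.4  0.3 -0. ] tcp [0.648 0.    0.245]
```

View pics/v8.png

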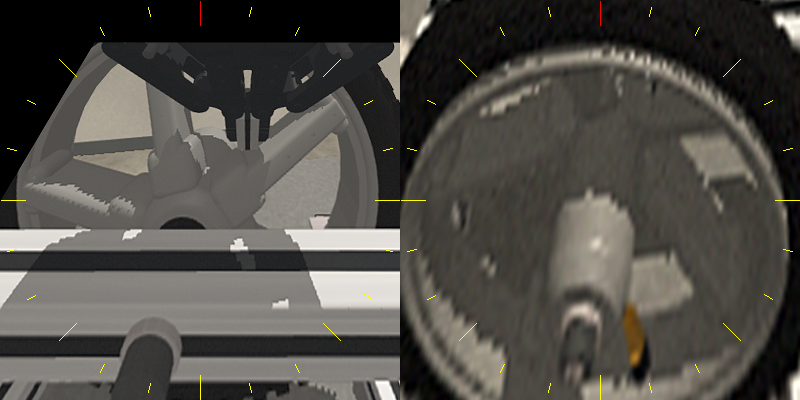

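```bash
python3 -m handwheel '[{"offset":[2.3,-5,4.2],"rot":[0,0.5,0],"claw":-1},{"offset":[2.5,-5,4.5],"rot":[0,0.5,0],"claw":-1},{"offset":[1.8,-3,3],"rot":[0,0.5,0],"claw":-1},{"offset":[0,0,0],"rot":[0,0,0],"claw":-1},{"offset":[-1,3,-12],"rot":[0,0,0],"claw":-1},{"offset":[0,2,-25],"rot":[0,0,0],"claw":-1},{"offset":[0,0,-28],"rot":[0,0,0],"claw":-1},{"offset":[0,0,-28],"rot":[0,-1.5,0],"claw":-1},{"offset":[0,20,0],"rot":[0,-1.5,0],"claw":-1},{"offset":[0,30,0],"rot":[0,0,0],"claw":-1},{"offset":[0,40,0],"rot":[0,0,0],"claw":-1},{"offset":[0,0,0],"rot":[0,0,0],"claw":-1}]'
python3 - <<'E'
from h import *
where(); view("v9.png")
f=imaging.grab_frame("wrist"); save(f,"wr9.png")
for t in ["spoke","axle_mid"]:
  for m in imaging.regions_of(t,"wrist"): print(t,m["conf"],m["box"])
E
```

```text
clock: 15.05
position: [0.6161, 0.0964, 0.3141]
tool_rot: [3.136, 0.588, 2.981]
force: [-0.2, 0.0, 0.8]
grip_width: 0.0001
t 15.05 tip [-66.6  54.8 113.3] z [ 0.555  0.007 -0.832] q [-0.3   0.25 -0.12  1.99  0.74  0.5   0.42] F [-0.2  0.   0.8] tcp [0.616 0.096 0.314]
spoke 0.59 [200.4, 205.4, 357.9, 256.9]
axle_mid 0.65 [205.9, 167.0, 411.8, 333.8]
```

View pics/v9.png

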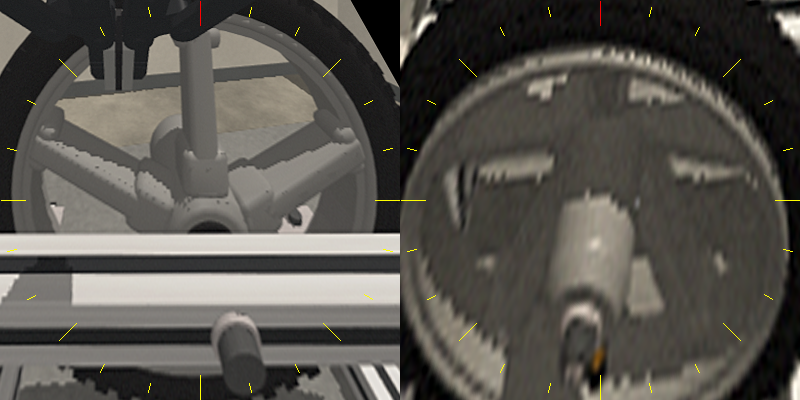

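View pics/wr9.png

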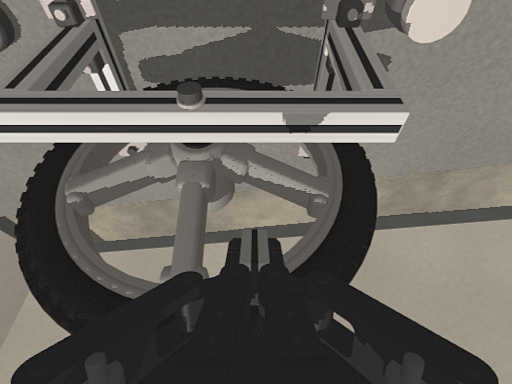

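```bash
cat > meas.py <<'E'
from h import *
A,R=frame()
for cam in ["wrist","wrist","top","scene"]:
    f=imaging.grab_frame(cam); Z=f["range_z"]; v,u=np.nonzero(Z>0); d=Z[v,u]
    pc=np.c_[(u-f["cx"])/f["fx"]*d,(v-f["cy"])/f["fy"]*d,d,np.ones(len(d))]
    P=(np.linalg.inv(f["camera_from_world"])@pc.T).T[:,:3]; Q=(P-A)@R*1000
    r=np.hypot(Q[:,1],Q[:,2]); ph=np.degrees(np.arctan2(-Q[:,1],Q[:,2]))
    xr=(Q[:,0]>-48)&(Q[:,0]<(2 if cam=="wrist" else 5))
    for c0 in (0,72,-72):
        s=xr&(r>48)&(r<105)&(abs((ph-c0+180)%360-180)<22)
        if s.sum()<30: continue
        q=Q[s]; rows=[]
        c,sn=np.cos(np.radians(c0)),np.sin(np.radians(c0))
        along=q[:,2]*c-q[:,1]*sn; across=-q[:,1]*c-q[:,2]*sn   # across = clockwise
        for b in range(48,104,4):
            m=(along>=b)&(along<b+4)
            if m.sum()>4: rows.append((b+2,np.percentile(across[m],3),np.percentile(across[m],97),m.sum()))
        rows=np.array(rows)
        if len(rows)<4: continue
        mid=(rows[:,1]+rows[:,2])/2; k=np.polyfit(rows[:,0],mid,1)
        print(cam,c0,"slope deg",np.degrees(np.arctan(k[0])).round(2),"at r=0",k[1].round(1),"mean dev deg thru axle",np.degrees(np.median(mid/rows[:,0])).round(2),"width",np.median(rows[:,2]-rows[:,1]).round(1),len(rows))
    if cam=="wrist":
        # tyre/rim centre check : rim inner from circle fit of hub
        h=(Q[:,0]>-54)&(Q[:,0]<-46)&(r<34); 
        if h.sum()>10: print("hub face mean y range",np.percentile(Q[h,1],[2,98]).round(1))
E
python3 meas.py
```

```text
wrist 0 slope deg 0.32 at r=0 -4.0 mean dev deg thru axle -2.79 width 16.6 14
wrist 72 slope deg -0.88 at r=0 -2.1 mean dev deg thru axle -2.47 width 14.4 14
wrist -72 slope deg 0.85 at r=0 0.5 mean dev deg thru axle 1.29 width 15.3 14
hub face mean y range [-21.8  26.4]
wrist 0 slope deg 0.58 at r=0 -4.4 mean dev deg thru axle -2.77 width 16.6 14
wrist 72 slope deg -0.9 at r=0 -2.0 mean dev deg thru axle -2.5 width 14.7 14
wrist -72 slope deg 0.79 at r=0 0.7 mean dev deg thru axle 1.28 width 15.3 14
hub face mean y range [-18.9  27.6]
top 0 slope deg 1.46 at r=0 0.3 mean dev deg thru axle 1.61 width 14.0 11
top 72 slope deg 0.42 at r=0 -5.3 mean dev deg thru axle -3.72 width 9.7 14
top -72 slope deg -0.62 at r=0 7.5 mean dev deg thru axle 4.73 width 10.0 14
scene 72 slope deg 1.27 at r=0 -5.2 mean dev deg thru axle -2.77 width 12.0 13
scene -72 slope deg -1.86 at r=0 6.6 mean dev deg thru axle 2.48 width 14.7 14
```

```bash
python3 -m handwheel '[{"offset":[0,0,-25],"rot":[0,0,0],"claw":-1},{"offset":[0,0,-35],"rot":[0,0,0],"claw":-1},{"offset":[10,0,-35],"rot":[0,0,0],"claw":-1},{"offset":[10,0,-25],"rot":[0,0,0],"claw":-1},{"offset":[0,0,0],"rot":[0,0,0],"claw":-1},{"offset":[0,0,0],"rot":[0,0,0],"claw":-1}]'
python3 meas.py; python3 - <<'E'
from h import *
where(); view("v10.png")
f=imaging.grab_frame("top"); save(f,"top9.png")
for t in ["paste","gauge_mid","spanner"]:
    m=imaging.mark_of(t,"top")[:1]
    for x in m: print(t,np.round(x["uv"],1),unproj(f,x["uv"]).round(3))
E
```

```text
clock: 16.1
position: [0.5341, 0.1036, 0.4022]
tool_rot: [3.138, 0.588, 2.975]
force: [0.7, 0.9, -0.8]
grip_width: 0.0
wrist 0 slope deg 0.54 at r=0 -4.2 mean dev deg thru axle -2.63 width 16.9 14
wrist 72 slope deg -0.78 at r=0 -2.2 mean dev deg thru axle -2.45 width 14.7 14
wrist -72 slope deg 0.6 at r=0 1.2 mean dev deg thru axle 1.51 width 15.5 14
hub face mean y range [-19.   25.3]
wrist 0 slope deg 0.4 at r=0 -3.9 mean dev deg thru axle -2.59 width 16.9 14
wrist 72 slope deg -0.31 at r=0 -3.0 mean dev deg thru axle -2.72 width 14.7 14
wrist -72 slope deg 0.94 at r=0 0.7 mean dev deg thru axle 1.47 width 15.1 14
hub face mean y range [-22.8  25.8]
top 0 slope deg 1.82 at r=0 -0.4 mean dev deg thru axle 1.38 width 14.0 10
top 72 slope deg 1.22 at r=0 -6.3 mean dev deg thru axle -3.69 width 10.5 14
top -72 slope deg -0.17 at r=0 6.4 mean dev deg thru axle 4.81 width 10.5 14
scene 0 slope deg -3.65 at r=0 4.8 mean dev deg thru axle 1.16 width 11.6 4
scene 72 slope deg 2.78 at r=0 -6.7 mean dev deg thru axle -2.22 width 11.5 14
scene -72 slope deg -1.97 at r=0 6.9 mean dev deg thru axle 2.66 width 14.7 14
t 16.3 tip [-148.4   48.3  200.1] z [ 0.553  0.001 -0.833] q [-0.3   0.03 -0.2   2.02  0.57  0.7   0.54] F [ 0.5  0.8 -0.5] tcp [0.534 0.104 0.401]
paste [167.5 186.7] [0.622 0.256 0.062]
gauge_mid [324.3 204.7] [ 0.56  -0.211  0.024]
spanner [232. 226.] [ 0.434 -0.025  1.24 ]
```

View pics/v10.png

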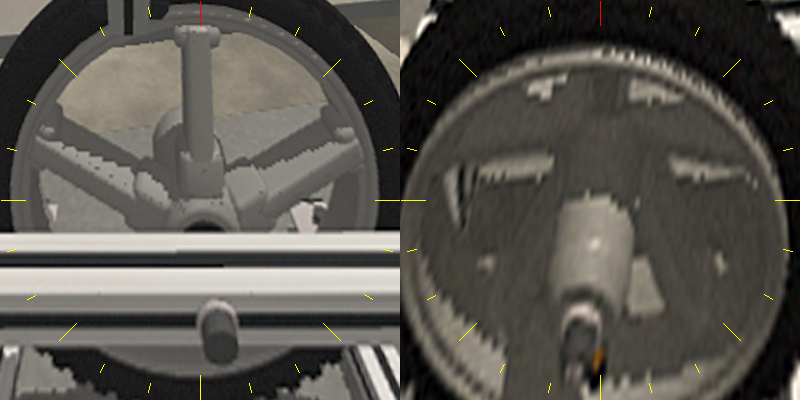

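```bash
python3 -c "
from h import *
print(status.observe()['clock']); print(bot.job_done())"
```

```text
16.6
the job is handed in; nothing more can be done
None
```

I turned the wheel half a turn clockwise, in three slow pushes on the spokes with the closed fingertips. I then drew the gripper clear of the wheel and handed the job in at 16.6 s.

**Valve position:** The last pictures show the valve at the bottom of the rim, with the spoke opposite it straight up. The wrist camera put the spokes within about 1° of where they should be. The top camera gave up to 1.8°. The scene camera was noisier, at 2 to 3.7° with opposite signs on different spokes. All of these are inside the 5° limit.

**Wheel at rest:** Spoke angles measured before and after the gripper withdrew agreed within about 1°, so the wheel was not moving. The measured tool force stayed within noise (under about 2 N) at every reading between moves.

**Bystanders:** The robot never went near the jar, the gauge or the spanner.
- **Jar:** it read within 2 mm of its start.
- **Gauge:** it read about 10 mm off, on a mark that had shifted by 3 pixels. I take that as detection noise.
- **Spanner:** it had no valid depth reading in the last check, so I only have its pixel, which was about 3 pixels from where it began.

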